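Move the battery pack from its charger to the bench sander

ROBOT

A 6-joint arm with a two-finger parallel gripper is mounted at the origin on the work surface. World frame = base frame: x ahead of the robot, y to its left, z up, the work surface at z = 0. Lengths are in m, angles in rad, forces in N, time in s.
With the tool pointing down it reaches from about 0.375 to 0.975 m from the base axis. Payload 3.8 kg.
Tool frame: the origin (TCP) lies midway between the tips of the shut fingers; the grasp point (between the pads) lies 19 mm behind it; z points along the fingers, y is the direction in which the jaws open and shut (so a half turn about z gives the same grasp; the last joint's range is limited). The gripper opens to 85 mm and grips with 20 to 120 N. Pads are 22 mm wide; open, the fingers measure 114 mm over their backs; the gripper's body (76 mm by 85 mm) begins 54 mm behind the grasp point. The pads swing forward as they close: fully open they stand 13 mm farther back than shut.
Start: joints at [1.075, 0.264, 1.604, -0, 1.274, -0.037], TCP at [0.299, 0.605, 0.231] pointing down, gripper open.
Joint ranges: [-2.63, 2.63], [-0.94, 2.18], [0.31, 2.57], [-1.31, 4.45], [0, 2.66], [-2.55, 2.55]. Speed limits (rad/s): [2.57, 2.57, 3.14, 3.14, 3.14, 3.14].

INTERFACE

Orientations are given as a rotation vector (axis times angle).
In Python, from workcell import readout, read_camera, camera_params, bot gives the robot as it stands.
- The arm moves only by the tool apply_moves, never from a script. Its argument "plan" is a list that holds one entry, the list of rows, each a list of 7 numbers: the shift along the tool's x, y, z each as a share of 1000 mm, from -1 to 1, then the turn, a rotation vector about the tool's x, y, z each as a share of pi rad, from -1 to 1, then the gripper command: -1 is fully open, 1 is shut, values between are in proportion. A call has exactly 8 rows; each row is the pose to reach, as a shift and turn from the pose commanded when the call began, along the tool's axes at that moment, turning the shorter way round; what a row does not reach only later rows make up. A row lasts 1/12 s, in which the tool goes at most 41.7 mm and 7.16 degrees, less where a joint would pass 70% of its speed; a pose out of reach is approached as far as the arm can. A call with a number of a shift or a turn outside -1 to 1 is refused whole. A call with a gripper value outside its range is refused whole. The fingers move at their own pace and stop on an object; "force" is the grip in N (left out, the last holds). Time passes only in rows, so rows that repeat a pose let the fingers close, or fill a call up. It gives the time, the measured TCP pose, the force and the opening at its end, in the units of the state.
- readout.read_state(): the state, without advancing time (a new reading comes with each control period).
- read_camera(name): name is "scene" or "top"; returns the picture (400x640x3 uint8, red, green, blue); there is no depth.
- camera_params(name): a dict with "fovy" (degrees; the focal length in pixels is half the picture's height over the tangent of half this angle, whatever the lens; pixels are square), "cx", "cy" (the principal point, pixels), "rvec" (rotation vector, rad) and "tvec" (3), from world to camera coordinates, as OpenCV has them. Camera axes: x right, y down, z forward; pixel columns grow to the right and rows downward; lengths in m; the calibration is good to about 2 mm. A picture is of the moment at which its call begins. camera_params takes no time and is no camera call.
- bot.finish_job(): hands the job in, once; it reports no verdict.
The state is a dict: "time": time; "q": joint angles; "joint_vel": joint speeds; "joint_torque": joint torques, N m; "tool_pos": TCP position; "tcp_rot": TCP orientation; "wrist_force": force on the tool from outside, world axes, zero at the start; "torque": the same for the moment, N m; "width": opening from 0.0 (shut) to 1.0 (fully open).
Only numpy, scipy, OpenCV 4.12 (cv2) and the standard library are available. Lean on these libraries where they do the work, as an engineer would, in place of code of your own. Each camera call takes 0.05 s, during which the arm holds its last target.

TASK

Unclip the charged battery pack from its charger by gently pinching its two side tabs together, lift it out, and fit it into the battery bay of the bench disc sander, pressing it down against the sprung contacts until it is fully home and both tabs have snapped out and hold it there, then let go. Never force it into or out of either bay, do not squeeze the tabs hard, and leave the other things on the bench alone.

Things in the scene. Friction and masses are not known exactly. Their poses are not given: they have to be found in the camera images.
- pack_center (a point): Centre of the upright black battery pack, half-way up. Core 34 (x) x 25 (y) x 75 mm (z); round its lowest 28 mm a foot 34 x 48 mm. A grey sprung tab on its +y and on its -y side. Pinch the tabs from above, closing along the pack's y, with fingertips no lower than this centre (the foot and bay rim are below) and up to 15 mm above it. Held so, it can be carried. Half turn about z: the same.
- pack: The same pack: origin at the centre of its underside, 37.5 mm below pack_center, z up; 0.12 to 0.25 kg. More than 80 N of finger contact (both fingers added) cracks the tabs; 20 to 30 N a finger is ample. At each tab's foot a barb, bevelled below, sticks out 5 mm past the tab (to y = +-29 mm), its flat top 10 mm above the underside.
- tab_a (a joint): Inward travel (m) of the tab on the pack's +y side: 0 = out, 0.006 = fully in, pushing back 4 N to 8 N. Both tabs are upright plates 18 mm wide (x), from 1 to 66 mm above the underside, ribbed where to pinch; outer faces 48 mm apart when out, 36 mm fully in. Each must go in 4 to 5 mm for its barb to come clear of a bay's wall.
- tab_b (a joint): Inward travel (m) of the tab on the pack's -y side, a mirror image of tab_a: 0 = out, 0.006 = fully in.
- charger: The charger, fixed to the bench: a black bay with a low grey box (60 x 64 x 22 mm) on its +x side. Origin on the bench under the bay's centre. More than 50 N between pack and charger breaks it.
- charger_bay (a point): Centre of the charger bay's floor, 8 mm above the bench. Bay 37 (x) x 51 mm (y) inside, walls 20 mm high, then a flared rim to 28 mm over the floor, 70 mm across y outside. Windows in the y-side walls, from the floor up to 12 mm, catch the barbs. The pack starts snapped in, underside on this floor, axes in line, 1.5 mm play sideways, 2 mm upwards.
- sander: The bench disc sander, fixed: grey base 180 x 140 x 8 mm; at its -x end a black battery bay just like the charger's, empty, and 110 mm along +x from it a motor, disc and work table up to 114 mm high. Origin on the bench under the bay's centre. More than 50 N between pack and sander (bay included) breaks it: press at 15 mm/s or slower.
- sander_bay (a point): Point on the sander base's top, 8 mm above the bench, under the bay's centre, axes as the sander's. The bay is clamped on a bracket with its floor 0 to 13 mm above this point: this differs each time, is not measured, and must be felt. Pack goes in upright, its y along the bay's y, either way round.
- contacts_mid (a point): Point on the sander base (same as sander_bay) under a brass plate on a spring amid the bay's floor: plate top 8 mm over the floor, pushed flush with it by 5 N rising to 10 N. Press the held pack past this until it meets the floor (force climbs steeply); its barbs are then 2 mm below the walls' edge: free the tabs there and they catch. Freed over 2 mm too high, they jam and the pack stays up.
- jar: Small paint jar, 38 mm across, 45 mm high, loose, near the robot; origin at its underside. Leave alone.
- mug: White mug, 76 mm across, 85 mm high, loose, at the left; origin at its underside. Leave alone.
- spraycan: Spray can, 52 mm across, 160 mm high, loose, at the right; origin at its underside. Leave alone.
- glue: Glue bottle, 44 mm across, 110 mm high, loose, at the far side; origin at its underside. Leave alone.

How it is judged:
By the outcome, as a careful person would: the job done as asked, in the order asked, and still so for the second after the job is handed in, with the robot touching nothing.
It also fails if it takes over 67 s, if anything falls off the work surface, if the arm or the gripper's body presses on something with over 40 N, if the wrist force passes 120 N, or if a joint passes its speed limit or range.

## Working session

There is one attempt and no reset: what is moved stays moved. The work goes in short steps, Python scripts to look and compute and a tool call to move; the robot and the scene stay as the last step left them, time stands still between calls to the robot, and variables do not carry over. Pictures are saved under pics/ and viewed, and the job is handed in when it is done.

Besides the shell and the picture viewer there is one more tool, called after "Emit:" as name(argument=value, ...) on one line, values as JSON. apply_moves: Moves the arm, as the interface text tells. Shift numbers are shares of 1000 mm and turn numbers shares of pi rad, none past 1 either way. Its arguments: {"type":"object","properties":{"plan":{"type":"array","items":{"type":"array","items":{"type":"array","items":{"type":"number","minimum":-1,"maximum":1}}}},"force":{"type":"number"}},"required":["plan"]}

```bash
ls; mkdir -p pics
python3 - <<'E'
from workcell import readout, read_camera, camera_params
import cv2
print(readout.read_state())
for n in("scene","top"):
    print(n,camera_params(n)); cv2.imwrite(f"pics/{n}0.png",read_camera(n)[:,:,::-1])
E
```

```text
pics
{'time': 0.0, 'q': array([ 1.07513447e+00,  2.64782317e-01,  1.60540263e+00,  5.57106889e-05,
        1.27370827e+00, -3.69053551e-02]), 'joint_vel': array([ 1.31859844e-03, -1.52795886e-03,  3.48142267e-05,  3.28422665e-04,
       -3.69273029e-04, -8.54078486e-04]), 'joint_torque': array([ 1.94418353e-04, -5.15097141e+01, -3.67319119e+01, -9.22464051e-05,
        1.26981319e-02,  4.06296283e-05]), 'tool_pos': array([0.29854467, 0.60455452, 0.22992693]), 'tcp_rot': array([-0.71418581, -3.05866064,  0.00346362]), 'wrist_force': array([ 0.48346843, -0.41585288, -0.52251276]), 'torque': array([-0.05979994,  0.02557194,  0.00235212]), 'width': 0.9981950722519737}
scene {'fovy': 57.054486864543705, 'cx': 316.86982692235114, 'cy': 198.64555542230255, 'rvec': array([ 2.05965331,  1.12456749, -0.49263914]), 'tvec': array([-0.30501536, -0.25724406,  1.31270619])}
top {'fovy': 49.569922729325334, 'cx': 325.11518470001204, 'cy': 204.45581188557864, 'rvec': array([ 2.13843616, -2.13186674,  0.1586673 ]), 'tvec': array([-0.00420469,  0.53487454,  1.14056538])}
```

View pics/scene0.png

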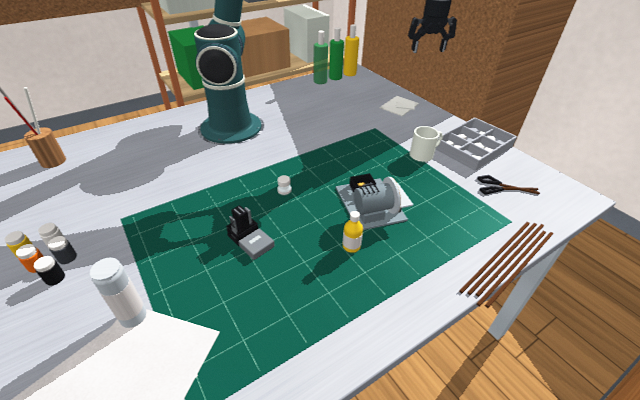

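View pics/top0.png

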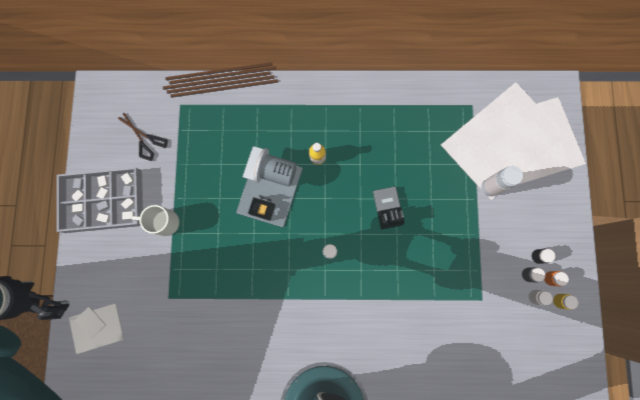

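Run:
```python
import cv2
t=cv2.imread("pics/top0.png"); s=cv2.imread("pics/scene0.png")
a=cv2.resize(t[180:235,360:420],None,fx=10,fy=10,interpolation=cv2.INTER_CUBIC); cv2.imwrite("pics/c1.png",a)
a=cv2.resize(t[140:232,230:330],None,fx=6.4,fy=6.4,interpolation=cv2.INTER_CUBIC); cv2.imwrite("pics/c2.png",a)
a=cv2.resize(s[195:265,215:285],None,fx=8,fy=8,interpolation=cv2.INTER_CUBIC); cv2.imwrite("pics/c3.png",a)
a=cv2.resize(s[165:255,330:420],None,fx=6.5,fy=6.5,interpolation=cv2.INTER_CUBIC); cv2.imwrite("pics/c4.png",a)
```

```text
(no output)
```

View pics/c1.png

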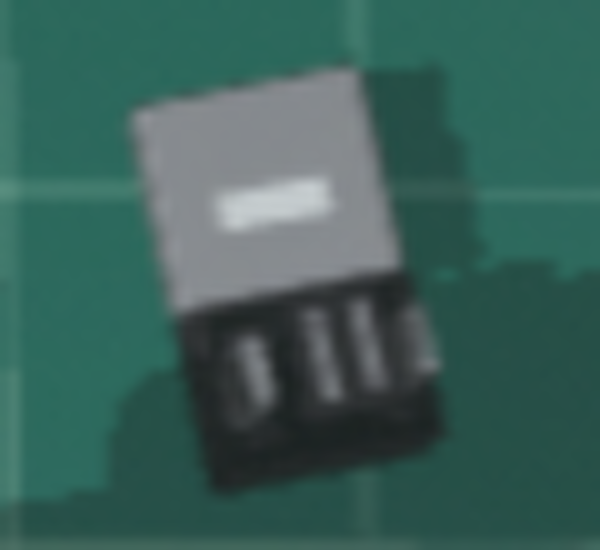

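View pics/c2.png

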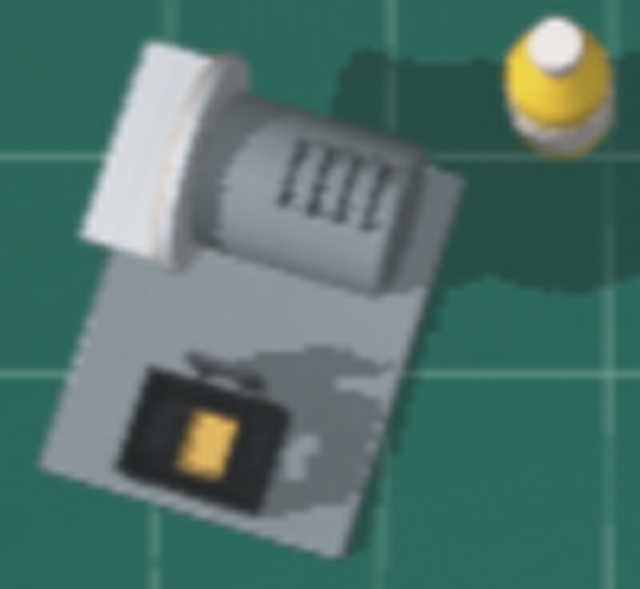

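View pics/c3.png

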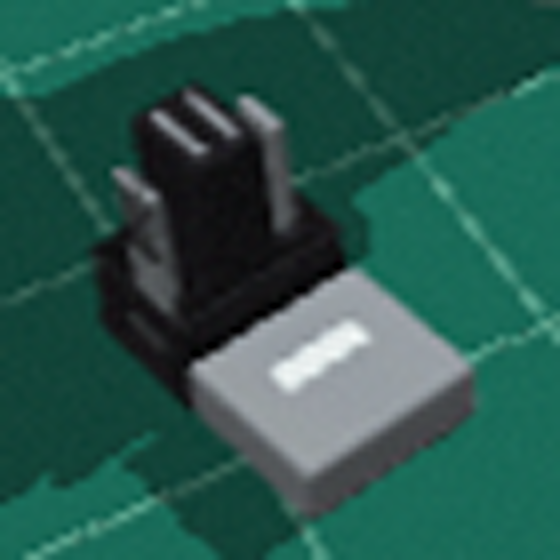

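View pics/c4.png

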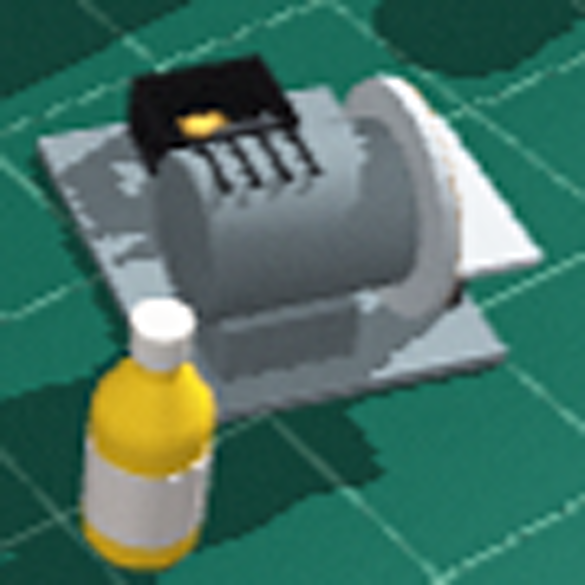

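```bash
cat > h.py <<'E'
import numpy as np, cv2
from scipy.optimize import least_squares
from workcell import camera_params
def KRt(n):
    c=camera_params(n); f=200/np.tan(np.radians(c['fovy']/2))
    return np.array([[f,0,c['cx']],[0,f,c['cy']],[0,0,1]]),np.array(c['rvec'],float),np.array(c['tvec'],float)
P={n:KRt(n) for n in("scene","top")}
def proj(n,p):
    K,r,t=P[n]; return cv2.projectPoints(np.array(p,float).reshape(-1,1,3),r,t,K,None)[0].reshape(-1,2)
def orig(p,off,s): return np.array(off)+(np.array(p,float)+.5)/s-.5
def onplane(n,uv,z):
    K,r,t=P[n]; R=cv2.Rodrigues(r)[0]; d=R.T@np.linalg.inv(K)@np.array([*uv,1.]); c=-R.T@t
    return c+d*(z-c[2])/d[2]
def T(x,y,a,p):
    p=np.array(p,float); c,s=np.cos(a),np.sin(a)
    return np.c_[x+c*p[:,0]-s*p[:,1],y+s*p[:,0]+c*p[:,1],p[:,2]]
E
python3 - <<'E'
from h import *
ct=[orig(p,(360,180),10) for p in [(133,110),(355,67),(402,270),(175,312)]]
cs=[orig(p,(215,195),8) for p in [(475,380),(312,478),(192,375),(352,272)]]
for n,q in(("top",ct),("scene",cs)):
    w=np.array([onplane(n,p,.022) for p in q]); print(n,w.mean(0),[round(1e3*np.linalg.norm(w[i]-w[i-1]),1) for i in range(4)])
    d=w[0]-w[1]+w[3]-w[2]; print("yaw",np.degrees(np.arctan2(-d[0],d[1])))
    d=w[0]-w[3]+w[1]-w[2]; print("yawx",np.degrees(np.arctan2(d[1],d[0])))
# tabs
for p in[(258,375),(425,340)]: print("tab top",onplane("top",orig(p,(360,180),10),.074))
bt=[orig(p,(230,140),6.4) for p in[(40,467),(342,557),(465,180)]]
w=np.array([onplane("top",p,.008) for p in bt]); print(w, np.linalg.norm(w[0]-w[1]),np.linalg.norm(w[1]-w[2]))
bs=[orig(p,(330,165),6.5) for p in[(38,140),(508,352),(225,420)]]
w2=np.array([onplane("scene",p,.008) for p in bs]); print(w2)
for z in(.036,.049):
  rt=[orig(p,(230,140),6.4) for p in[(152,370),(290,408),(262,515),(118,470)]]
  w=np.array([onplane("top",p,z) for p in rt]);print(z,w.mean(0),[round(1e3*np.linalg.norm(w[i]-w[i-1]),1) for i in range(4)])
  d=w[0]-w[1]+w[3]-w[2]; print("yaw",np.degrees(np.arctan2(-d[0],d[1])))
  print(proj("scene",w)*6.5-[330*6.5,165*6.5])
E
```

```text
top [ 0.55530291 -0.17207772  0.022     ] [np.float64(57.9), np.float64(63.3), np.float64(58.5), np.float64(64.1)]
yaw 10.975304650388978
yawx 11.202879843784883
scene [ 0.56072878 -0.17329943  0.022     ] [np.float64(60.6), np.float64(57.8), np.float64(56.4), np.float64(60.3)]
yaw 10.183003572157695
yawx 11.768853577586802
tab top [ 0.49653395 -0.16206643  0.074     ]
tab top [ 0.50597474 -0.2063238   0.074     ]
[[0.51672498 0.24836947 0.008     ]
 [0.47744751 0.11501148 0.008     ]
 [0.64623873 0.06339178 0.008     ]] 0.13902183970798318 0.1765079899200496
[[0.47894725 0.11596721 0.008     ]
 [0.68896559 0.19864069 0.008     ]
 [0.65758901 0.07895891 0.008     ]]
0.036 [0.52444962 0.17158848 0.036     ] [np.float64(45.5), np.float64(62.1), np.float64(47.6), np.float64(65.1)]
yaw -16.291166041846555
[[292.61939877 119.56031994]
 [157.8591226  146.54841754]
 [113.23512113  80.44810124]
 [252.47839338  56.77822297]]
0.049 [0.52251108 0.16953714 0.049     ] [np.float64(45.0), np.float64(61.4), np.float64(47.1), np.float64(64.4)]
yaw -16.291166041846584
[[288.49993109  94.75905272]
 [154.10834793 121.30499457]
 [109.74141914  56.21486557]
 [248.60766764  32.93179858]]
```

Run:
```python
import cv2,numpy as np
t=cv2.imread("pics/top0.png"); s=cv2.imread("pics/scene0.png")
g=lambda a:(255*(a/255.)**.45).astype('uint8')
def c(im,x,y,w,h,sc,n): return cv2.resize(g(im[y:y+h,x:x+w]),None,fx=sc,fy=sc,interpolation=cv2.INTER_CUBIC)
cv2.imwrite("pics/d1.png",np.hstack([c(t,370,190,40,45,10,''),c(t,242,192,40,45,10,'')]))
cv2.imwrite("pics/d2.png",np.hstack([c(s,220,200,50,60,8,''),c(s,340,165,50,60,8,'')]))
```

```text
(no output)
```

View pics/d1.png

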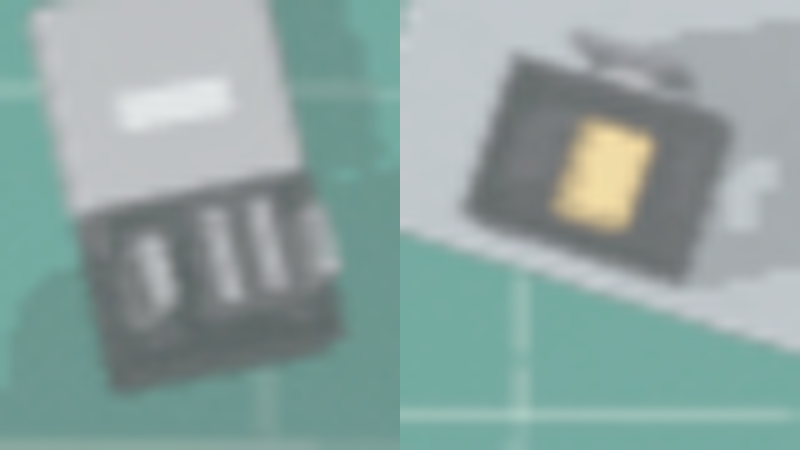

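View pics/d2.png

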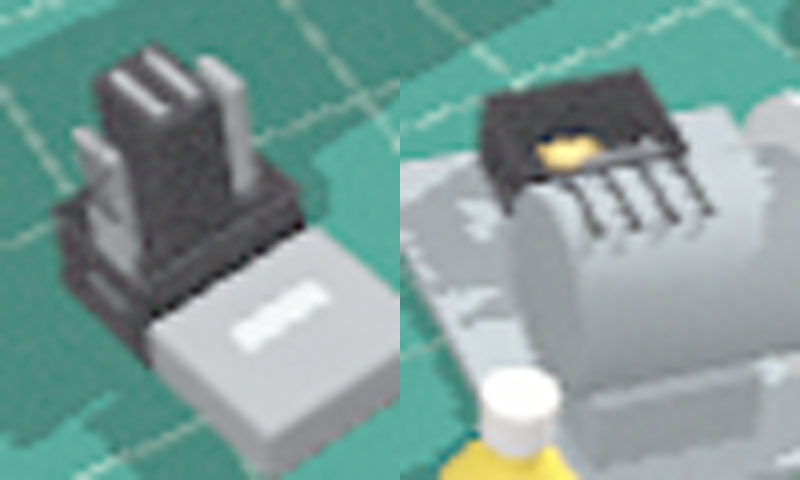

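```bash
cat > fit.py <<'E'
from h import *
O=[]  # (cam, uv, obj, localpt fn, sigma)
def add(cam,off,s,obj,pts,f,sg=.35):
    for p,q in zip(pts,f): O.append((cam,orig(p,off,s),obj,q,sg))
B=[(1,1),(1,-1),(-1,-1),(-1,1)]
box=lambda a,b:(lambda v:(v['bx']+a*.03,b*.032,.022))
rim=lambda a,b:(lambda v:(a*v['rx'],b*v['ry'],.036+v['h']))
rimc=lambda a,b:(lambda v:(a*v['rx'],b*v['ry'],.036))
base=lambda a,b:(lambda v:(v['sx']+a*.09,b*.07+v['sy'],.008))
add("top",(360,180),10,'c',[(133,110),(355,67),(402,270),(175,312)],[box(*b) for b in B])
add("scene",(215,195),8,'c',[(475,380),(312,478),(192,375),(352,272)],[box(*b) for b in B],.4)
add("top",(370,190),10,'c',[(118,390),(343,335)],[rimc(-1,1),rimc(-1,-1)])
add("scene",(220,200),8,'c',[(55,210),(302,190)],[rimc(-1,-1),rimc(1,1)],.5)
top=lambda v:(v['px'],v['py'],.083)
add("top",(370,190),10,'c',[(247,250)],[top]); add("scene",(220,200),8,'c',[(158.5,83)],[top])
add("top",(370,190),10,'c',[(240,256)],[lambda v:(v['px'],v['py'],.074)],.5)
add("top",(230,140),6.4,'s',[(40,467),(342,557),(465,180)],[base(-1,1),base(-1,-1),base(1,-1)])
add("scene",(330,165),6.5,'s',[(38,140),(508,352)],[base(-1,-1),base(1,1)],.5)
add("top",(242,192),10,'s',[(115,52),(332,120),(290,285),(65,212)],[rim(1,1),rim(1,-1),rim(-1,-1),rim(-1,1)])
add("scene",(340,165),8,'s',[(85,95),(240,68),(285,150)],[rim(-1,-1),rim(-1,1),rim(1,1)],.5)
add("top",(242,192),10,'s',[(204.5,179)],[lambda v:(0,0,.016+v['h'])])
N=['cx','cy','ca','sxo','syo','sa','bx','rx','ry','h','px','py','sx','sy','tu','tv','su','sv']
x0=[.5,-.185,.19,.52,.17,-.28,.055,.023,.033,.005,0,0,.06,0,0,0,0,0]
def res(x,full=False):
    v=dict(zip(N,x)); r=[]
    for cam,uv,o,f,sg in O:
        p=[f(v)]; w=T(v['cx'],v['cy'],v['ca'],p) if o=='c' else T(v['sxo'],v['syo'],v['sa'],p)
        b=(v['tu'],v['tv']) if cam=='top' else (v['su'],v['sv'])
        r+=list((proj(cam,w)[0]+b-uv)/sg)
    r+=[v['tu']/.7,v['tv']/.7,v['su']/.7,v['sv']/.7,v['px']/.0008,v['py']/.0008,v['sy']/.001]
    return np.array(r)
if __name__=="__main__":
    s=least_squares(res,x0,x_scale=[.01]*14+[1]*4,loss='soft_l1'); C=np.linalg.inv(s.jac.T@s.jac)
    for n,a,e in zip(N,s.x,np.sqrt(np.diag(C))): print(n,round(a,4),'+-',round(e,4), round(np.degrees(a),2) if n in('ca','sa') else '')
    r=res(s.x)[:2*len(O)].reshape(-1,2)
    for o,a in zip(O,r): print(o[0],o[2],np.round(a*o[4],2))
E
python3 fit.py
```

```text
cx 0.503 +- 0.0019 
cy -0.1828 +- 0.0014 
ca 0.1948 +- 0.0088 11.16
sxo 0.5261 +- 0.0019 
syo 0.1724 +- 0.0015 
sa -0.2949 +- 0.0061 -16.9
bx 0.0556 +- 0.001 
rx 0.0231 +- 0.0005 
ry 0.0309 +- 0.0005 
h 0.004 +- 0.0016 
px 0.0 +- 0.0007 
py -0.0004 +- 0.0007 
sx 0.06 +- 0.001 
sy 0.001 +- 0.0008 
tu 0.0522 +- 0.5063 
tv 0.6313 +- 0.668 
su 0.2752 +- 0.5842 
sv 0.321 +- 0.5031 
top c [-0.17 -0.47]
top c [ 0.07 -0.48]
top c [0.02 0.05]
top c [0.11 0.22]
scene c [ 0.85 -1.54]
scene c [-0.42  0.55]
scene c [-0.62 -0.7 ]
scene c [ 0.83 -1.14]
top c [ 0.49 -0.98]
top c [0.25 0.2 ]
scene c [-0.55 -0.01]
scene c [ 0.59 -0.19]
top c [-0.39  0.23]
scene c [-0.04  0.61]
top c [-0.19  0.09]
top s [-0.18  0.18]
top s [0.01 0.68]
top s [ 0.27 -0.5 ]
scene s [-0.29  0.12]
scene s [0.08 0.88]
top s [0.17 0.27]
top s [-0.15 -0.02]
top s [-1.23 -0.51]
top s [-0.22  0.2 ]
scene s [-1.01  0.28]
scene s [-0.01  0.13]
scene s [ 0.71 -0.3 ]
top s [ 0.35 -0.14]
```

```bash
cat > mv.py <<'E'
import sys,numpy as np
from scipy.spatial.transform import Rotation as R
from workcell import readout
def goal(yaw): # tool z down, tool y along (-sin,cos)*(+-)
    y=np.array([-np.sin(yaw),np.cos(yaw),0]); z=np.array([0,0,-1.]); return R.from_matrix(np.c_[np.cross(y,z),y,z])
def show(s):
    r=R.from_rotvec(s['tcp_rot']); y=r.as_matrix()[:,1]; z=r.as_matrix()[:,2]
    print("t",round(s['time'],2),"pos mm",np.round(1e3*s['tool_pos'],1),"yaw",round(np.degrees(np.arctan2(-y[0],y[1])),2),"tilt mrad",np.round(1e3*z[:2],1),"w",round(s['width'],4),"F",np.round(s['wrist_force'],1),"M",np.round(s['torque'],2),"q",np.round(s['q'],2))
if __name__=="__main__":
    s=readout.read_state(); show(s)
    if len(sys.argv)>1:
        x,y,z,a=map(float,sys.argv[1:5]); r=R.from_rotvec(s['tcp_rot'])
        print("shift",np.round(r.inv().apply(np.array([x,y,z])-s['tool_pos']),4),"turn",np.round((r.inv()*goal(np.radians(a))).as_rotvec()/np.pi,4))
E
python3 mv.py .503 -.183 .2 11.2; python3 mv.py .503 -.183 .2 -168.8
```

```text
t 0.1 pos mm [298.6 604.6 230.1] yaw -26.29 tilt mrad [-1.  -1.8] w 0.999 F [-0.9  0.2 -0.4] M [0.04 0.01 0.05] q [ 1.08  0.26  1.61 -0.    1.27 -0.04]
shift [-0.5321 -0.6156  0.0313] turn [-6.000e-04 -2.000e-04 -2.083e-01]
t 0.1 pos mm [298.6 604.6 230.1] yaw -26.29 tilt mrad [-1.  -1.8] w 0.999 F [-0.9  0.2 -0.4] M [0.04 0.01 0.05] q [ 1.08  0.26  1.61 -0.    1.27 -0.04]
shift [-0.5321 -0.6156  0.0313] turn [-3.000e-04  8.000e-04  7.917e-01]
```

Emit:
apply_moves(plan=[[[-0.532,-0.616,0.03,0,0,-0.208,-1],[-0.532,-0.616,0.03,0,0,-0.208,-1],[-0.532,-0.616,0.03,0,0,-0.208,-1],[-0.532,-0.616,0.03,0,0,-0.208,-1],[-0.532,-0.616,0.03,0,0,-0.208,-1],[-0.532,-0.616,0.03,0,0,-0.208,-1],[-0.532,-0.616,0.03,0,0,-0.208,-1],[-0.532,-0.616,0.03,0,0,-0.208,-1]]], force=25)

```text
time: 0.77
tool_pos: [0.3819, 0.2818, 0.2186]
tcp_rot: [0.306, -3.126, 0.001]
wrist_force: [1.8, -0.2, -0.5]
width: 1.001
```

```bash
python3 mv.py .503 -.183 .2 11.2
```

```text
t 0.77 pos mm [381.9 281.8 218.6] yaw 11.2 tilt mrad [-0.3 -0.4] w 1.0009 F [ 1.8 -0.2 -0.5] M [-0.   -0.03  0.03] q [ 0.58 -0.11  2.03 -0.    1.22 -1.18]
shift [-0.0285 -0.4795  0.0187] turn [-0.0001 -0.0001 -0.    ]
```

Emit:
apply_moves(plan=[[[-0.028,-0.48,0.019,0,0,0,-1],[-0.028,-0.48,0.019,0,0,0,-1],[-0.028,-0.48,0.019,0,0,0,-1],[-0.028,-0.48,0.019,0,0,0,-1],[-0.028,-0.48,0.019,0,0,0,-1],[-0.028,-0.48,0.019,0,0,0,-1],[-0.028,-0.48,0.019,0,0,0,-1],[-0.028,-0.48,0.019,0,0,0,-1]]])

```text
time: 1.43
tool_pos: [0.4653, -0.0407, 0.2057]
tcp_rot: [-0.305, 3.127, 0.0]
wrist_force: [0.6, 0.3, -0.3]
width: 0.999
```

```bash
python3 mv.py .503 -.183 .14 11.2
```

```text
t 1.43 pos mm [465.3 -40.7 205.7] yaw 11.14 tilt mrad [0.1 0.1] w 0.9985 F [ 0.6  0.3 -0.3] M [0.02 0.01 0.04] q [-0.14 -0.12  2.06  0.    1.2  -1.91]
shift [-0.0095 -0.1469  0.0657] turn [ 0.      0.     -0.0003]
```

Emit:
apply_moves(plan=[[[-0.003,-0.04,0.01,0,0,0,-1],[-0.006,-0.08,0.02,0,0,0,-1],[-0.008,-0.12,0.03,0,0,0,-1],[-0.0095,-0.147,0.05,0,0,0,-1],[-0.0095,-0.147,0.066,0,0,0,-1],[-0.0095,-0.147,0.066,0,0,0,-1],[-0.0095,-0.147,0.066,0,0,0,-1],[-0.0095,-0.147,0.066,0,0,0,-1]]])

```text
time: 2.1
tool_pos: [0.5033, -0.1805, 0.1403]
tcp_rot: [0.306, -3.127, -0.0]
wrist_force: [-0.1, 0.6, -0.6]
width: 0.997
```

```bash
cat > look.py <<'E'
import sys,cv2,numpy as np
from workcell import read_camera
# look.py tag tx ty sx sy : 64x48 px crops centred, x ~ 6
tag=sys.argv[1]; c=list(map(int,sys.argv[2:6])); g=lambda a:(255*(a/255.)**.5).astype('uint8'); L=[]
for n,(x,y) in(("top",c[:2]),("scene",c[2:])):
    im=read_camera(n)[:,:,::-1]; cv2.imwrite(f"pics/{tag}_{n}.png",im)
    L.append(cv2.resize(g(im[y-35:y+35,x-33:x+33]),None,fx=6,fy=6,interpolation=cv2.INTER_CUBIC)); print(n,"off",x-33,y-35,"x6")
cv2.imwrite(f"pics/{tag}.png",np.hstack(L))
E
python3 look.py e1 390 205 245 215; python3 mv.py
```

```text
top off 357 170 x6
scene off 212 180 x6
t 2.2 pos mm [ 504.1 -180.4  141.2] yaw 11.23 tilt mrad [ 1.9 -0.7] w 0.9979 F [ 0.1 -0.3 -0.2] M [ 0.01 -0.03 -0.01] q [-0.39  0.07  2.    0.    1.07 -2.16]
```

View pics/e1.png

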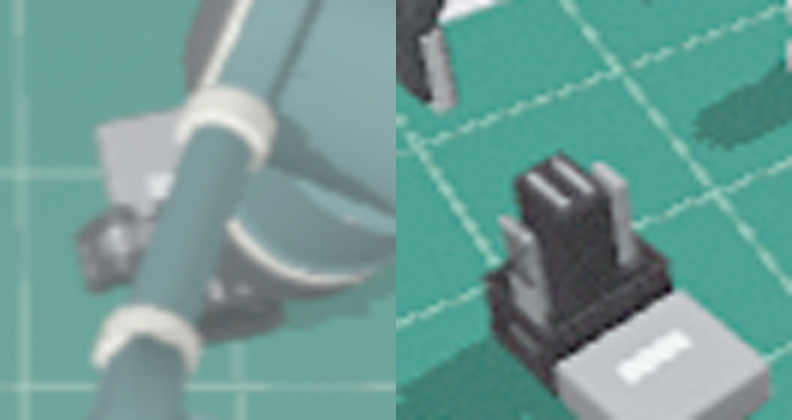

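Run:
```python
import cv2
from h import *
s=cv2.imread("pics/e1_scene.png")
a=cv2.resize((255*(s[130:260,180:330]/255.)**.5).astype('uint8'),None,fx=5,fy=5,interpolation=cv2.INTER_CUBIC)
# predicted inner pad tips: y +-42.5, tip z=.141+.013
p=T(.5035,-.1805,np.radians(11.2),[(x,y,.154) for x in(-.011,.011) for y in(-.0425,.0425)])
print((proj("scene",p)-[180,130]+.5)*5-.5)
cv2.imwrite("pics/e1b.png",a)
```

```text
[[187.33772696 316.69393519]
 [345.49960837 234.28222113]
 [215.55463392 340.79627275]
 [374.41325073 255.94560112]]
```

View pics/e1b.png

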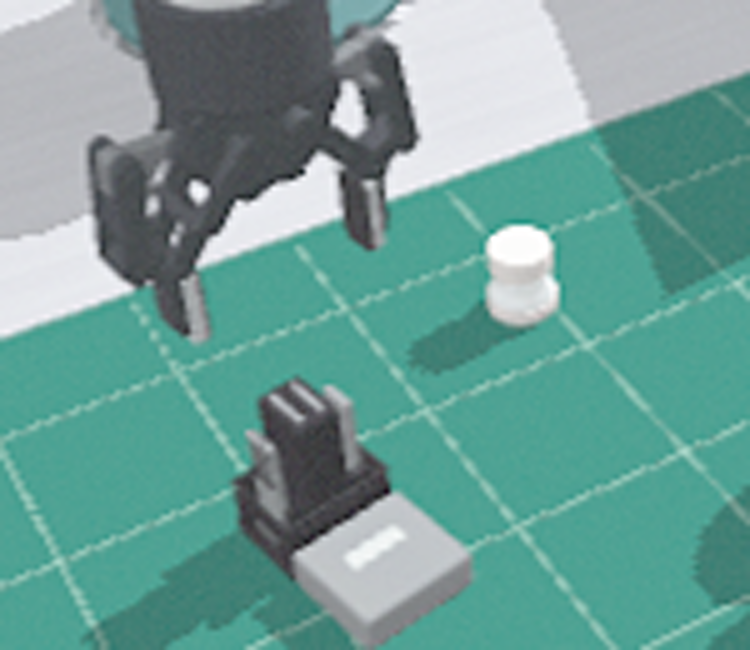

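Run:
```python
import cv2
from h import *
K,r,t=P["scene"]; print("cam",-cv2.Rodrigues(r)[0].T@t)
s=cv2.imread("pics/e1_scene.png")
f=lambda x,y:cv2.resize((255*(s[y:y+30,x:x+26]/255.)**.6).astype('uint8'),None,fx=15,fy=15,interpolation=cv2.INTER_CUBIC)
p=T(.5035,-.1805,np.radians(11.2),[(x,y,.154) for x in(-.011,.011) for y in(-.0425,.0425)])
q=proj("scene",p); print((q[[0,2]]-[205,175]+.5)*15-.5,(q[[1,3]]-[242,155]+.5)*15-.5+[390,0])
cv2.imwrite("pics/e1c.png",np.hstack([f(205,175),f(242,155)]))
```

```text
cam [ 1.1293068  -0.37923133  0.68062925]
[[188.01318087 276.08180557]
 [272.66390176 348.38881825]] [[497.4988251  328.8466634 ]
 [584.2397522  393.83680336]]
```

View pics/e1c.png

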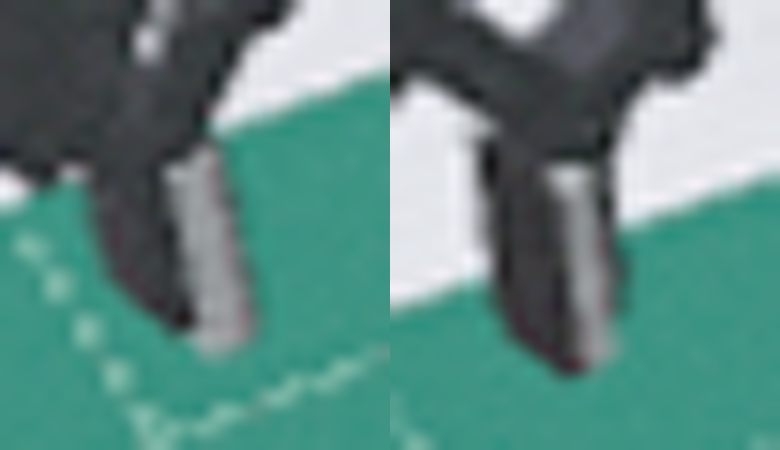

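```bash
cat > fit2.py <<'E'
import fit; from fit import *
N.append('tz'); fit.x0.append(.154)
tip=lambda a,b:(lambda v:tuple(T(.5037,-.1805,np.radians(11.2),[(a*.011,b*.0425,v['tz'])])[0]))
obs=[(np.array([253,340]),(205,175),tip(1,-1)),(np.array([182,372]),(242,155),tip(1,1)),(np.array([110,318]),(242,155),tip(-1,1))]
old=fit.res
def res(x):
    v=dict(zip(N,x)); r=list(old(x[:18])) if False else list(old(x))
    for p,off,f in obs: r+=list((proj("scene",[f(v)])[0]+(v['su'],v['sv'])-orig(p,off,15))/.5)
    return np.array(r+[(v['tz']-.154)/.003])
s=least_squares(res,fit.x0,x_scale=[.01]*14+[1]*4+[.01],loss='soft_l1'); C=np.linalg.inv(s.jac.T@s.jac)
for n,a,e in zip(N,s.x,np.sqrt(np.diag(C))): print(n,round(a,4),'+-',round(e,4), round(np.degrees(a),2) if n in('ca','sa') else '')
E
python3 fit2.py
```

```text
cx 0.5043 +- 0.0019 
cy -0.182 +- 0.0012 
ca 0.1947 +- 0.0087 11.15
sxo 0.5274 +- 0.0019 
syo 0.1732 +- 0.0014 
sa -0.295 +- 0.0061 -16.9
bx 0.0556 +- 0.001 
rx 0.0231 +- 0.0005 
ry 0.031 +- 0.0005 
h 0.0039 +- 0.0016 
px 0.0 +- 0.0007 
py -0.0004 +- 0.0007 
sx 0.06 +- 0.001 
sy 0.001 +- 0.0008 
tu 0.3349 +- 0.4391 
tv 1.0864 +- 0.6619 
su -0.2782 +- 0.4195 
sv 0.1373 +- 0.4963 
tz 0.1569 +- 0.0017
```

```bash
python3 mv.py .504 -.182 .049 11.2
```

```text
t 2.2 pos mm [ 504.1 -180.4  141.2] yaw 11.23 tilt mrad [ 1.9 -0.7] w 0.9979 F [ 0.1 -0.3 -0.2] M [ 0.01 -0.03 -0.01] q [-0.39  0.07  2.    0.    1.07 -2.16]
shift [ 0.0005 -0.0015  0.0922] turn [-0.0003  0.0006  0.0002]
```

Emit:
apply_moves(plan=[[[0.0003,-0.0015,0.015,0,0,0,-1],[0.0003,-0.0015,0.03,0,0,0,-1],[0.0003,-0.0015,0.045,0,0,0,-1],[0.0003,-0.0015,0.06,0,0,0,-1],[0.0003,-0.0015,0.075,0,0,0,-1],[0.0003,-0.0015,0.085,0,0,0,-1],[0.0003,-0.0015,0.092,0,0,0,-1],[0.0003,-0.0015,0.092,0,0,0,-1]]])

```text
time: 2.87
tool_pos: [0.5027, -0.1818, 0.0471]
tcp_rot: [0.307, -3.125, -0.001]
wrist_force: [0.1, 0.3, -0.7]
width: 0.999
```

```bash
python3 look.py e2 390 205 245 215; python3 mv.py
python3 - <<'E'
import cv2
s=cv2.imread("pics/e2_scene.png")
cv2.imwrite("pics/e2b.png",cv2.resize((255*(s[160:260,190:290]/255.)**.5).astype('uint8'),None,fx=6,fy=6,interpolation=cv2.INTER_CUBIC))
E
```

```text
top off 357 170 x6
scene off 212 180 x6
t 2.97 pos mm [ 503.8 -182.5   48.5] yaw 11.18 tilt mrad [ 0.8 -0.3] w 0.9975 F [0.5 0.2 0.3] M [-0.   -0.05  0.02] q [-0.39  0.19  2.06  0.    0.89 -2.16]
```

View pics/e2b.png

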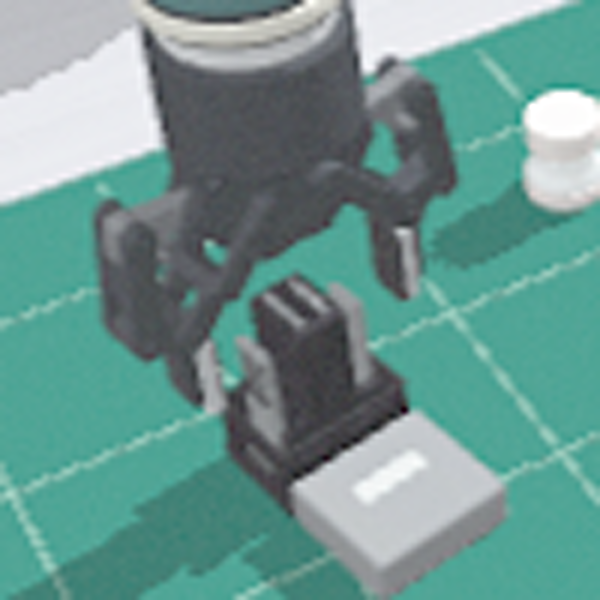

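Emit:
apply_moves(plan=[[[0,0,0,0,0,0,-0.6],[0,0,0,0,0,0,-0.3],[0,0,0,0,0,0,-0.15],[0,0,0,0,0,0,-0.1],[0,0,0,0,0,0,-0.05],[0,0,0,0,0,0,0],[0,0,0,0,0,0,0.0],[0,0,0,0,0,0,0.0]]], force=22)

```text
time: 3.63
tool_pos: [0.5041, -0.183, 0.0491]
tcp_rot: [-0.305, 3.125, -0.001]
wrist_force: [-0.6, 0.5, 5.9]
width: 0.501
```

```bash
python3 mv.py
```

```text
t 3.63 pos mm [ 504.1 -183.    49.1] yaw 11.16 tilt mrad [ 1.4 -0.7] w 0.5007 F [-0.6  0.5  5.9] M [0.07 0.22 0.03] q [-0.39  0.19  2.06 -0.    0.89 -2.16]
```

Emit:
apply_moves(plan=[[[0,0,0,0,0,0,0.05],[0,0,0,0,0,0,0.1],[0,0,0,0,0,0,0.15],[0,0,0,0,0,0,0.2],[0,0,0,0,0,0,0.25],[0,0,0,0,0,0,0.3],[0,0,0,0,0,0,0.3],[0,0,0,0,0,0,0.3]]], force=24)

```text
time: 4.3
tool_pos: [0.5042, -0.1826, 0.0501]
tcp_rot: [-0.305, 3.125, -0.0]
wrist_force: [-4.2, 2.2, 14.2]
width: 0.389
```

```bash
python3 mv.py
```

```text
t 4.3 pos mm [ 504.2 -182.6   50.1] yaw 11.15 tilt mrad [ 1.4 -0.1] w 0.3889 F [-4.2  2.2 14.2] M [0.48 0.63 0.04] q [-0.39  0.19  2.06  0.    0.89 -2.16]
```

Emit:
apply_moves(plan=[[[0,0,-0.0005,0,0,0,0.4],[0,0,-0.001,0,0,0,0.5],[0,0,-0.001,0,0,0,0.5],[0,0,-0.001,0,0,0,0.5],[0,0,-0.001,0,0,0,0.5],[0,0,-0.001,0,0,0,0.5],[0,0,-0.001,0,0,0,0.5],[0,0,-0.001,0,0,0,0.5]]], force=24)

```text
time: 4.97
tool_pos: [0.5041, -0.1826, 0.0503]
tcp_rot: [-0.305, 3.125, -0.0]
wrist_force: [-1.3, 1.4, 8.1]
width: 0.388
```

```bash
python3 look.py e3 390 205 245 215; python3 mv.py
python3 - <<'E'
import cv2
s=cv2.imread("pics/e3_scene.png")
cv2.imwrite("pics/e3b.png",cv2.resize((255*(s[160:260,190:290]/255.)**.5).astype('uint8'),None,fx=6,fy=6,interpolation=cv2.INTER_CUBIC))
E
```

```text
top off 357 170 x6
scene off 212 180 x6
t 5.07 pos mm [ 504.1 -182.6   50.3] yaw 11.15 tilt mrad [ 1.4 -0.2] w 0.3854 F [-1.7  3.   7.1] M [0.3  0.26 0.01] q [-0.39  0.19  2.06  0.    0.89 -2.16]
```

View pics/e3b.png

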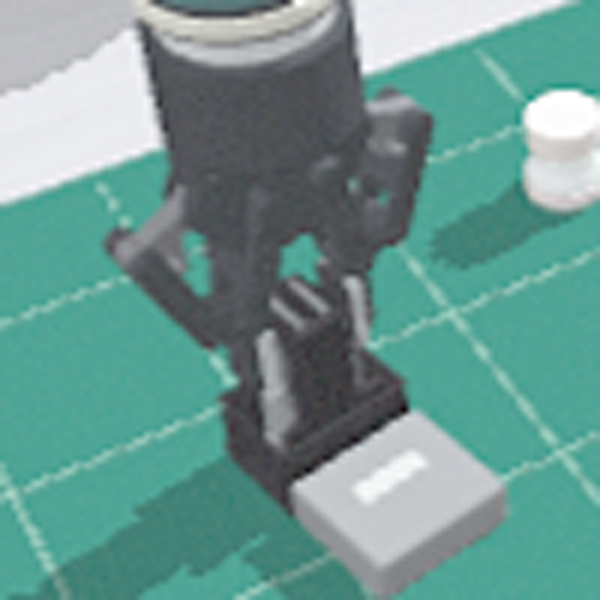

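Emit:
apply_moves(plan=[[[0,0,-0.001,0,0,0,0.5],[0,0,-0.002,0,0,0,0.5],[0,0,-0.003,0,0,0,0.5],[0,0,-0.004,0,0,0,0.5],[0,0,-0.004,0,0,0,0.5],[0,0,-0.004,0,0,0,0.5],[0,0,-0.004,0,0,0,0.5],[0,0,-0.004,0,0,0,0.5]]])

```text
time: 5.73
tool_pos: [0.5032, -0.1825, 0.0527]
tcp_rot: [0.305, -3.126, -0.0]
wrist_force: [-0.5, 0.9, -2.4]
width: 0.383
```

```bash
python3 mv.py
```

```text
t 5.73 pos mm [ 503.2 -182.5   52.7] yaw 11.15 tilt mrad [-0.3  0.1] w 0.3832 F [-0.5  0.9 -2.4] M [0.08 0.03 0.04] q [-0.39  0.18  2.06 -0.    0.9  -2.16]
```

Emit:
apply_moves(plan=[[[0,0,-0.001,0,0,0,0.5],[0,0,-0.002,0,0,0,0.5],[0,0,-0.003,0,0,0,0.5],[0,0,-0.004,0,0,0,0.5],[0,0,-0.005,0,0,0,0.5],[0,0,-0.006,0,0,0,0.5],[0,0,-0.006,0,0,0,0.5],[0,0,-0.006,0,0,0,0.5]]])

```text
time: 6.4
tool_pos: [0.5034, -0.1826, 0.059]
tcp_rot: [-0.305, 3.127, -0.0]
wrist_force: [-0.0, 0.0, -1.6]
width: 0.383
```

```bash
python3 look.py e4 390 205 245 215; python3 mv.py
python3 - <<'E'
import cv2
s=cv2.imread("pics/e4_scene.png")
cv2.imwrite("pics/e4b.png",cv2.resize((255*(s[160:260,190:290]/255.)**.5).astype('uint8'),None,fx=6,fy=6,interpolation=cv2.INTER_CUBIC))
E
```

```text
top off 357 170 x6
scene off 212 180 x6
t 6.5 pos mm [ 503.3 -182.6   58.9] yaw 11.15 tilt mrad [-0. -0.] w 0.385 F [ 0.8 -0.6 -1.6] M [ 0.   -0.02  0.04] q [-0.39  0.18  2.06 -0.    0.91 -2.16]
```

View pics/e4b.png

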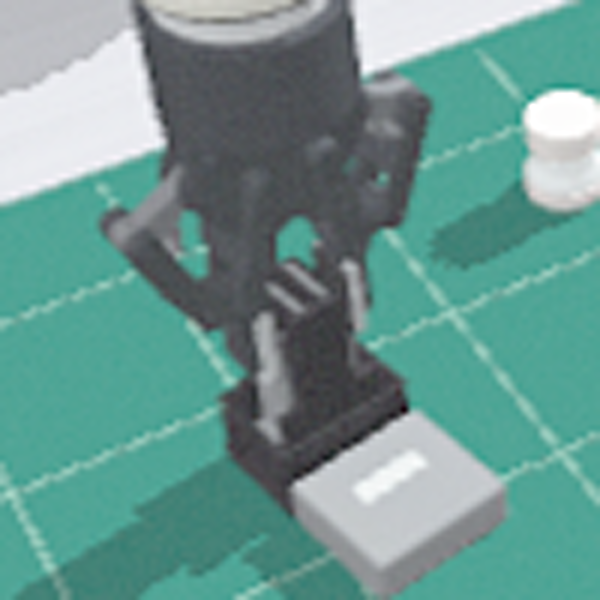

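Emit:
apply_moves(plan=[[[0,0,-0.003,0,0,0,0.5],[0,0,-0.007,0,0,0,0.5],[0,0,-0.012,0,0,0,0.5],[0,0,-0.017,0,0,0,0.5],[0,0,-0.025,0,0,0,0.5],[0,0,-0.04,0,0,0,0.5],[0,0,-0.06,0,0,0,0.5],[0,0,-0.08,0,0,0,0.5]]])

```text
time: 7.17
tool_pos: [0.5029, -0.1824, 0.1399]
tcp_rot: [0.305, -3.126, -0.001]
wrist_force: [0.2, 0.5, -1.4]
width: 0.382
```

```bash
python3 mv.py .527 .173 .16 -16.9
```

```text
t 7.17 pos mm [ 502.9 -182.4  139.9] yaw 11.16 tilt mrad [-0.7  0.3] w 0.3823 F [ 0.2  0.5 -1.4] M [-0.03 -0.05  0.02] q [-0.39  0.08  2.   -0.    1.07 -2.16]
shift [-0.0924  0.344  -0.02  ] turn [ 1.000e-04 -2.000e-04  1.559e-01]
```

Emit:
apply_moves(plan=[[[-0.004,0.015,-0.01,0,0,0.01,0.5],[-0.011,0.04,-0.02,0,0,0.03,0.5],[-0.019,0.07,-0.02,0,0,0.05,0.5],[-0.027,0.1,-0.02,0,0,0.07,0.5],[-0.035,0.13,-0.02,0,0,0.09,0.5],[-0.043,0.16,-0.02,0,0,0.11,0.5],[-0.051,0.19,-0.02,0,0,0.13,0.5],[-0.059,0.22,-0.02,0,0,0.15,0.5]]])

```text
time: 7.83
tool_pos: [0.5188, 0.0462, 0.16]
tcp_rot: [0.438, 3.11, 0.0]
wrist_force: [0.6, -1.1, -2.2]
width: 0.38
```

```bash
python3 mv.py .527 .173 .16 -16.9
```

```text
t 7.83 pos mm [518.8  46.2 160. ] yaw -16.04 tilt mrad [1.4 0.1] w 0.38 F [ 0.6 -1.1 -2.2] M [-0.02 -0.03 -0.05] q [ 0.04  0.03  2.01 -0.    1.1  -1.25]
shift [0.0272 0.1241 0.    ] turn [0.0001 0.0004 0.0048]
```

Emit:
apply_moves(plan=[[[0.005,0.025,0,0,0,0.005,0.5],[0.011,0.05,0,0,0,0.005,0.5],[0.016,0.075,0,0,0,0.005,0.5],[0.022,0.1,0,0,0,0.005,0.5],[0.026,0.117,0,0,0,0.005,0.5],[0.027,0.124,0,0,0,0.005,0.5],[0.027,0.124,0,0,0,0.005,0.5],[0.027,0.124,0,0,0,0.005,0.5]]])

```text
time: 8.5
tool_pos: [0.5266, 0.171, 0.1592]
tcp_rot: [0.456, 3.108, -0.001]
wrist_force: [0.2, -0.3, -1.2]
width: 0.383
```

```bash
python3 look.py f1 265 205 360 165; python3 mv.py .527 .173 .11 -16.9
python3 - <<'E'
import cv2
s=cv2.imread("pics/f1_scene.png")
cv2.imwrite("pics/f1b.png",cv2.resize((255*(s[105:230,300:420]/255.)**.5).astype('uint8'),None,fx=4.8,fy=4.8,interpolation=cv2.INTER_CUBIC))
E
```

```text
top off 232 170 x6
scene off 327 130 x6
t 8.6 pos mm [526.5 170.3 159. ] yaw -16.79 tilt mrad [-0.2 -0.6] w 0.3819 F [ 0.1 -0.5 -1.4] M [ 0.02  0.06 -0.  ] q [ 0.27  0.09  1.94 -0.    1.11 -1.01]
shift [0.0003 0.0028 0.049 ] turn [-0.0002  0.      0.0006]
```

View pics/f1.png

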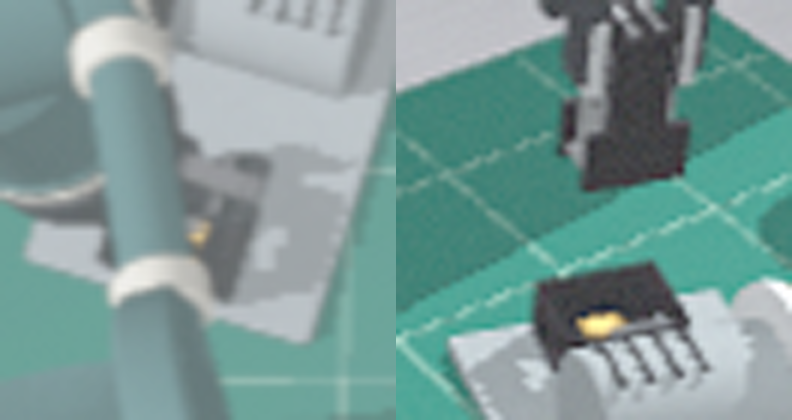

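View pics/f1b.png

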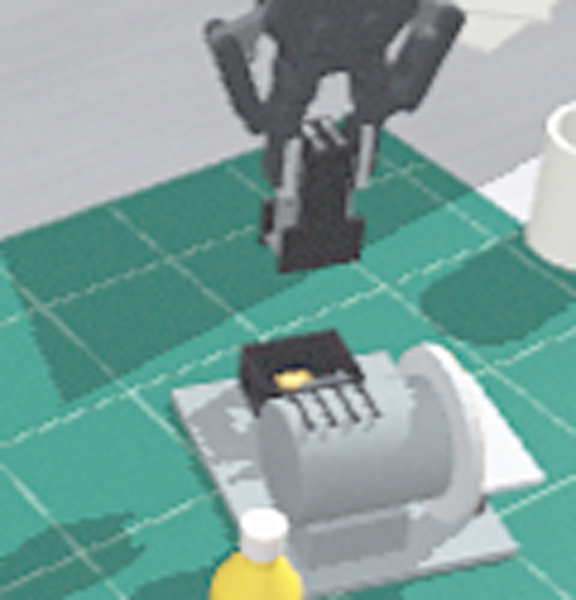

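Run:
```python
from h import *
o=lambda p:orig(p,(327,130),6)
a=np.radians(-16.85)
for uz in(.115,.117,.119):
  q=proj("scene",T(.5265,.1705,a,[(.017,-.024,uz),(.017,.024,uz)]))
  print(uz,"pack obs-pred",np.round(np.array([o((187,188)),o((290,170))])-q,2))
for h in(0,.004,.008):
  q=proj("scene",T(.5272,.173,a,[(-.0231,-.031,.036+h),(-.0231,.031,.036+h),(.0231,.031,.036+h)]))
  print(h,"rim obs-pred",np.round(np.array([o((140,275)),o((260,262)),o((293,325))])-q,2))
for d in((.001,0,0),(0,.001,0),(0,0,.001)): print(proj("scene",[np.array([.527,.173,.04])+d])-proj("scene",[[.527,.173,.04]]))
```

```text
0.115 pack obs-pred [[-0.38 -1.87]
 [-0.23 -2.04]]
0.117 pack obs-pred [[-0.44 -1.25]
 [-0.32 -1.42]]
0.119 pack obs-pred [[-0.51 -0.62]
 [-0.41 -0.8 ]]
0 rim obs-pred [[ 0.72 -2.24]
 [ 0.36 -0.86]
 [-0.48 -0.19]]
0.004 rim obs-pred [[ 0.62 -1.13]
 [ 0.21  0.25]
 [-0.65  0.93]]
0.008 rim obs-pred [[ 0.52 -0.01]
 [ 0.07  1.36]
 [-0.82  2.05]]
[[0.22262409 0.18887616]]
[[ 0.28128334 -0.11889075]]
[[ 0.03340947 -0.28017708]]
```

Emit:
apply_moves(plan=[[[0,0.001,0.01,0,0,0,0.5],[0,0.002,0.02,0,0,0,0.5],[0,0.0025,0.03,0,0,0,0.5],[0,0.0025,0.04,0,0,0,0.5],[0,0.0025,0.05,0,0,0,0.5],[0,0.0025,0.06,0,0,0,0.5],[0,0.0025,0.065,0,0,0,0.5],[0,0.0025,0.065,0,0,0,0.5]]])

```text
time: 9.27
tool_pos: [0.5258, 0.1733, 0.0917]
tcp_rot: [-0.457, -3.105, 0.002]
wrist_force: [-0.1, 0.5, -1.6]
width: 0.384
```

```bash
python3 look.py f2 265 205 355 190; python3 mv.py .527 .173 .11 -16.9
python3 - <<'E'
import cv2,numpy as np
s=cv2.imread("pics/f2_scene.png")
t=cv2.imread("pics/f2_top.png")
g=lambda s,a,b,w,h,k:cv2.resize((255*(s[b:b+h,a:a+w]/255.)**.4).astype('uint8'),None,fx=k,fy=k,interpolation=cv2.INTER_CUBIC)
cv2.imwrite("pics/f2b.png",g(s,335,155,60,50,12))
cv2.imwrite("pics/f2c.png",g(t,235,185,60,50,12))
E
```

```text
top off 232 170 x6
scene off 322 155 x6
t 9.37 pos mm [527.2 173.8  93.6] yaw -16.74 tilt mrad [-0.5 -0.1] w 0.3842 F [ 0.5  1.  -2.8] M [-0.03 -0.05 -0.01] q [ 0.27  0.17  1.99 -0.    0.98 -1.01]
shift [-0.     -0.0008 -0.0164] turn [-0.0001 -0.0001  0.0009]
```

View pics/f2b.png

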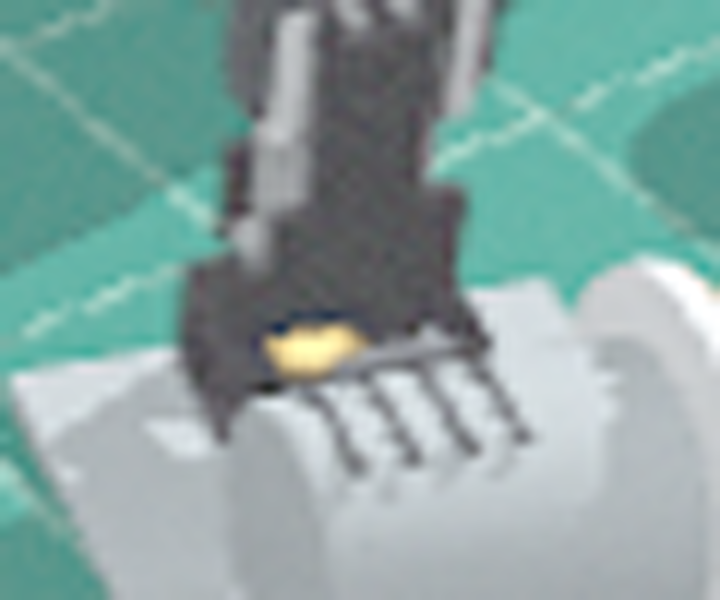

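View pics/f2c.png

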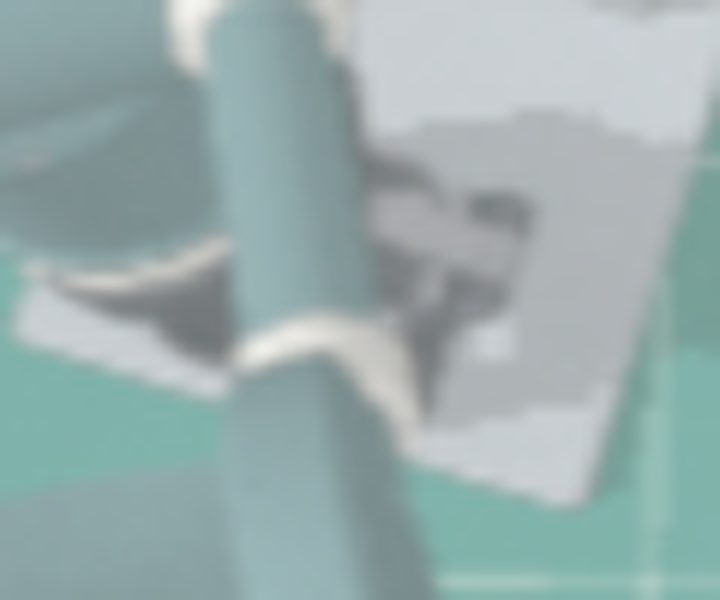

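Run:
```python
from h import *
a=np.radians(-16.8); f=lambda q:np.round((q-[335,155]+.5)*12-.5,0)
u=.0935-.0423
print(f(proj("scene",T(.5268,.1736,a,[(.017,.024,u+.028),(-.017,-.024,u+.028),(.017,-.024,u+.028),(.017,.024,u),(.017,.0125,u+.075),(.017,-.0125,u+.075)]))))
print(f(proj("scene",T(.5272,.173,a,[(-.0231,-.031,.04),(-.0231,.031,.04),(.0231,.031,.04),(.0231,-.031,.04)]))))
```

```text
[[480. 191.]
 [228. 138.]
 [281. 226.]
 [466. 289.]
 [456.  27.]
 [349.  45.]]
[[177. 264.]
 [422. 221.]
 [498. 339.]
 [246. 385.]]
```

Emit:
apply_moves(plan=[[[-0.001,0.0015,0.002,0,0,0,0.5],[-0.001,0.0015,0.004,0,0,0,0.5],[-0.001,0.0015,0.006,0,0,0,0.5],[-0.001,0.0015,0.008,0,0,0,0.5],[-0.001,0.0015,0.01,0,0,0,0.5],[-0.001,0.0015,0.011,0,0,0,0.5],[-0.001,0.0015,0.012,0,0,0,0.5],[-0.001,0.0015,0.012,0,0,0,0.5]]])

```text
time: 10.03
tool_pos: [0.5284, 0.1748, 0.0816]
tcp_rot: [-0.457, -3.108, 0.0]
wrist_force: [-0.7, 0.0, -2.2]
width: 0.387
```

```bash
python3 mv.py;python3 look.py f3 265 205 355 190
python3 - <<'E'
import cv2,numpy as np
s=cv2.imread("pics/f3_scene.png")
g=lambda s,a,b,w,h,k:cv2.resize((255*(s[b:b+h,a:a+w]/255.)**.35).astype('uint8'),None,fx=k,fy=k,interpolation=cv2.INTER_CUBIC)
cv2.imwrite("pics/f3b.png",g(s,335,155,60,50,12))
E
```

```text
t 10.03 pos mm [528.4 174.8  81.6] yaw -16.75 tilt mrad [-0.5 -0.2] w 0.3873 F [-0.7  0.  -2.2] M [0.03 0.05 0.03] q [ 0.27  0.18  2.   -0.    0.96 -1.  ]
top off 232 170 x6
scene off 322 155 x6
```

View pics/f3b.png

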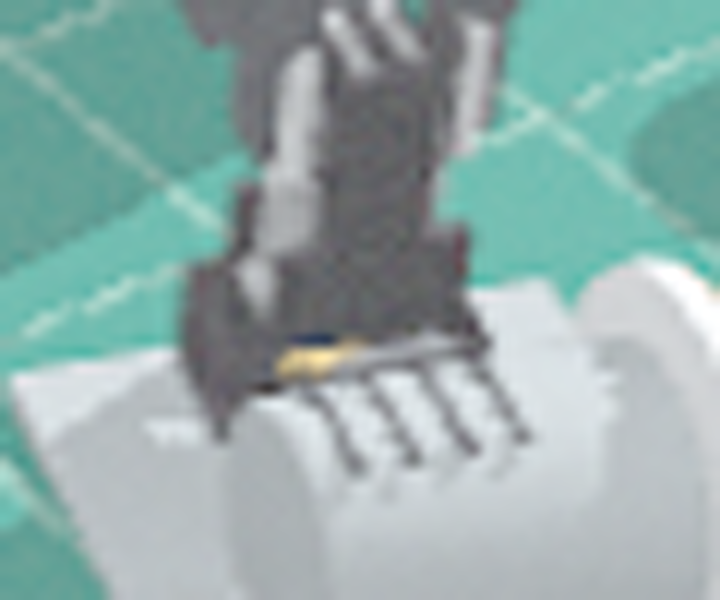

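Emit:
apply_moves(plan=[[[0,0,0.0012,0,0,0,0.5],[0,0,0.0024,0,0,0,0.5],[0,0,0.0036,0,0,0,0.5],[0,0,0.0048,0,0,0,0.5],[0,0,0.006,0,0,0,0.5],[0,0,0.007,0,0,0,0.5],[0,0,0.008,0,0,0,0.5],[0,0,0.008,0,0,0,0.5]]])

```text
time: 10.8
tool_pos: [0.5285, 0.1749, 0.0736]
tcp_rot: [-0.457, -3.108, 0.0]
wrist_force: [-0.8, -0.2, -1.2]
width: 0.382
```

```bash
python3 mv.py
```

```text
t 10.8 pos mm [528.5 174.9  73.6] yaw -16.75 tilt mrad [-0.5 -0.1] w 0.382 F [-0.8 -0.2 -1.2] M [0.   0.   0.04] q [ 0.27  0.19  2.    0.    0.95 -1.  ]
```

Emit:
apply_moves(plan=[[[0,0,0.001,0,0,0,0.5],[0,0,0.002,0,0,0,0.5],[0,0,0.003,0,0,0,0.5],[0,0,0.004,0,0,0,0.5],[0,0,0.005,0,0,0,0.5],[0,0,0.005,0,0,0,0.5],[0,0,0.005,0,0,0,0.5],[0,0,0.005,0,0,0,0.5]]])

```text
time: 11.47
tool_pos: [0.5284, 0.1748, 0.0686]
tcp_rot: [-0.457, -3.108, 0.0]
wrist_force: [-0.5, 0.9, -2.3]
width: 0.383
```

```bash
python3 mv.py
```

```text
t 11.47 pos mm [528.4 174.8  68.6] yaw -16.75 tilt mrad [-0.5 -0.2] w 0.3835 F [-0.5  0.9 -2.3] M [ 0.04  0.24 -0.01] q [ 0.27  0.2   2.01 -0.    0.94 -1.  ]
```

Emit:
apply_moves(plan=[[[0,0,0.001,0,0,0,0.5],[0,0,0.002,0,0,0,0.5],[0,0,0.003,0,0,0,0.5],[0,0,0.004,0,0,0,0.5],[0,0,0.005,0,0,0,0.5],[0,0,0.005,0,0,0,0.5],[0,0,0.005,0,0,0,0.5],[0,0,0.005,0,0,0,0.5]]])

```text
time: 12.13
tool_pos: [0.5285, 0.1749, 0.0636]
tcp_rot: [-0.458, -3.108, 0.0]
wrist_force: [-1.6, 0.4, -1.7]
width: 0.384
```

```bash
python3 mv.py
```

```text
t 12.13 pos mm [528.5 174.9  63.6] yaw -16.75 tilt mrad [-0.3 -0. ] w 0.3839 F [-1.6  0.4 -1.7] M [0.23 0.36 0.02] q [ 0.27  0.21  2.01  0.    0.93 -1.  ]
```

Emit:
apply_moves(plan=[[[0.0003,0,0.001,0,0,0,0.5],[0.0006,0,0.002,0,0,0,0.5],[0.0006,0,0.003,0,0,0,0.5],[0.0006,0,0.004,0,0,0,0.5],[0.0006,0,0.004,0,0,0,0.5],[0.0006,0,0.004,0,0,0,0.5],[0.0006,0,0.004,0,0,0,0.5],[0.0006,0,0.004,0,0,0,0.5]]])

```text
time: 12.8
tool_pos: [0.5285, 0.1751, 0.0604]
tcp_rot: [0.457, 3.107, 0.0]
wrist_force: [-3.0, -0.5, 5.5]
width: 0.382
```

```bash
python3 mv.py
```

```text
t 12.8 pos mm [528.5 175.1  60.4] yaw -16.74 tilt mrad [0.7 0.1] w 0.3821 F [-3.  -0.5  5.5] M [-0.04  0.56 -0.  ] q [ 0.28  0.21  2.01 -0.    0.92 -1.  ]
```

Emit:
apply_moves(plan=[[[0.0003,0,0.001,0,0,0,0.5],[0.0006,0,0.002,0,0,0,0.5],[0.0008,0,0.003,0,0,0,0.5],[0.0008,0,0.004,0,0,0,0.5],[0.0008,0,0.004,0,0,0,0.5],[0.0008,0,0.004,0,0,0,0.5],[0.0008,0,0.004,0,0,0,0.5],[0.0008,0,0.004,0,0,0,0.5]]])

```text
time: 13.47
tool_pos: [0.5282, 0.1752, 0.0564]
tcp_rot: [0.457, 3.106, 0.0]
wrist_force: [-1.2, -1.0, 5.3]
width: 0.385
```

```bash
python3 mv.py
```

```text
t 13.47 pos mm [528.2 175.2  56.4] yaw -16.74 tilt mrad [ 1.7 -0.1] w 0.3851 F [-1.2 -1.   5.3] M [-0.36  0.23  0.  ] q [ 0.28  0.21  2.02 -0.    0.91 -1.  ]
```

Emit:
apply_moves(plan=[[[0,0,0.0005,0,0,0,0.5],[0,0,0.001,0,0,0,0.5],[0,0,0.0015,0,0,0,0.5],[0,0,0.002,0,0,0,0.5],[0,0,0.0025,0,0,0,0.5],[0,0,0.0025,0,0,0,0.5],[0,0,0.0025,0,0,0,0.5],[0,0,0.0025,0,0,0,0.5]]])

```text
time: 14.13
tool_pos: [0.5283, 0.1752, 0.0541]
tcp_rot: [0.457, 3.106, 0.0]
wrist_force: [-1.6, -2.3, 7.4]
width: 0.38
```

```bash
python3 mv.py
```

```text
t 14.13 pos mm [528.3 175.2  54.1] yaw -16.74 tilt mrad [ 1.8 -0.1] w 0.3798 F [-1.6 -2.3  7.4] M [-0.29  0.31  0.03] q [ 0.28  0.22  2.02 -0.    0.91 -1.  ]
```

Emit:
apply_moves(plan=[[[0,0,0.0003,0,0,0,0.5],[0,0,0.0006,0,0,0,0.5],[0,0,0.0009,0,0,0,0.5],[0,0,0.0012,0,0,0,0.5],[0,0,0.0015,0,0,0,0.5],[0,0,0.0015,0,0,0,0.5],[0,0,0.0015,0,0,0,0.5],[0,0,0.0015,0,0,0,0.5]]])

```text
time: 14.8
tool_pos: [0.5283, 0.1752, 0.053]
tcp_rot: [0.457, 3.106, 0.0]
wrist_force: [-2.8, -2.6, 8.1]
width: 0.384
```

```bash
python3 mv.py
```

```text
t 14.8 pos mm [528.3 175.2  53. ] yaw -16.74 tilt mrad [ 1.9 -0.1] w 0.3844 F [-2.8 -2.6  8.1] M [-0.36  0.5  -0.02] q [ 0.28  0.22  2.02 -0.    0.9  -1.  ]
```

Emit:
apply_moves(plan=[[[0,0,0.0003,0,0,0,0.5],[0,0,0.0006,0,0,0,0.5],[0,0,0.0009,0,0,0,0.5],[0,0,0.0012,0,0,0,0.5],[0,0,0.0012,0,0,0,0.5],[0,0,0.0012,0,0,0,0.5],[0,0,0.0012,0,0,0,0.5],[0,0,0.0012,0,0,0,0.5]]])

```text
time: 15.47
tool_pos: [0.5285, 0.1752, 0.0529]
tcp_rot: [0.457, 3.106, 0.0]
wrist_force: [-5.5, -2.3, 15.6]
width: 0.384
```

```bash
python3 mv.py
```

```text
t 15.47 pos mm [528.5 175.2  52.9] yaw -16.73 tilt mrad [ 1.9 -0.1] w 0.3838 F [-5.5 -2.3 15.6] M [-0.55  1.06  0.02] q [ 0.28  0.22  2.02 -0.    0.9  -1.  ]
```

Emit:
apply_moves(plan=[[[0.0003,0,0.0003,0,0,0,0.5],[0.0005,0,0.0006,0,0,0,0.5],[0.0005,0,0.0009,0,0,0,0.5],[0.0005,0,0.001,0,0,0,0.5],[0.0005,0,0.001,0,0,0,0.5],[0.0005,0,0.001,0,0,0,0.5],[0.0005,0,0.001,0,0,0,0.5],[0.0005,0,0.001,0,0,0,0.5]]])

```text
time: 16.13
tool_pos: [0.5285, 0.1753, 0.0529]
tcp_rot: [0.457, 3.105, 0.0]
wrist_force: [-6.0, -3.6, 21.3]
width: 0.384
```

```bash
python3 mv.py;python3 look.py f4 265 205 355 190
python3 - <<'E'
import cv2,numpy as np
s=cv2.imread("pics/f4_scene.png")
g=lambda s,a,b,w,h,k:cv2.resize((255*(s[b:b+h,a:a+w]/255.)**.35).astype('uint8'),None,fx=k,fy=k,interpolation=cv2.INTER_CUBIC)
cv2.imwrite("pics/f4b.png",g(s,335,155,60,50,12))
E
```

```text
t 16.13 pos mm [528.5 175.3  52.9] yaw -16.73 tilt mrad [ 2.9 -0.3] w 0.3844 F [-6.  -3.6 21.3] M [-0.79  1.25 -0.  ] q [ 0.28  0.22  2.02 -0.    0.9  -1.  ]
top off 232 170 x6
scene off 322 155 x6
```

View pics/f4b.png

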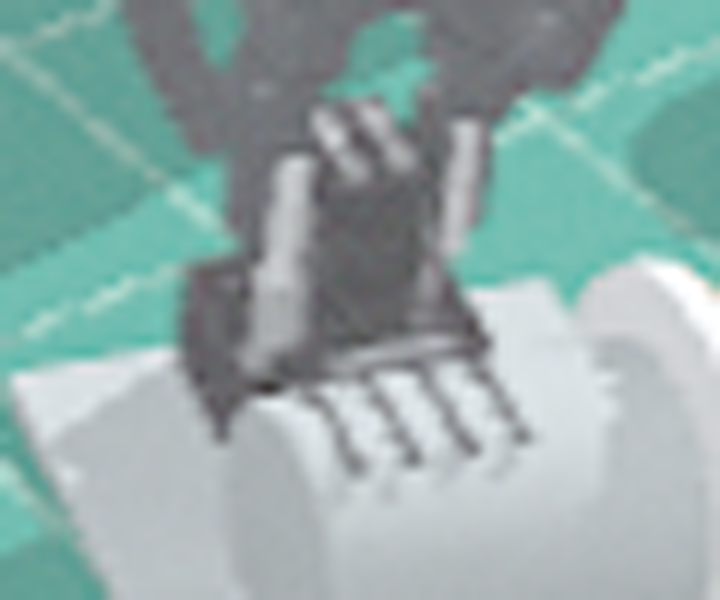

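Emit:
apply_moves(plan=[[[0,0,0.0003,0,0,0,0.25],[0,0,0.0006,0,0,0,0.18],[0,0,0.001,0,0,0,0.11],[0,0,0.0014,0,0,0,0.04],[0,0,0.0018,0,0,0,-0.03],[0,0,0.0022,0,0,0,-0.1],[0,0,0.0026,0,0,0,-0.17],[0,0,0.0028,0,0,0,-0.24]]], force=20)

```text
time: 16.9
tool_pos: [0.527, 0.1755, 0.0465]
tcp_rot: [0.458, 3.108, 0.0]
wrist_force: [-1.2, 0.1, -0.8]
width: 0.616
```

```bash
python3 mv.py;python3 look.py f5 265 205 355 190
python3 - <<'E'
import cv2,numpy as np
s=cv2.imread("pics/f5_scene.png")
g=lambda s,a,b,w,h,k:cv2.resize((255*(s[b:b+h,a:a+w]/255.)**.35).astype('uint8'),None,fx=k,fy=k,interpolation=cv2.INTER_CUBIC)
cv2.imwrite("pics/f5b.png",g(s,335,155,60,50,12))
E
```

```text
t 16.9 pos mm [527.  175.5  46.5] yaw -16.75 tilt mrad [0.4 0.2] w 0.6156 F [-1.2  0.1 -0.8] M [-0.03  0.    0.01] q [ 0.28  0.23  2.02  0.    0.89 -1.  ]
top off 232 170 x6
scene off 322 155 x6
```

View pics/f5b.png

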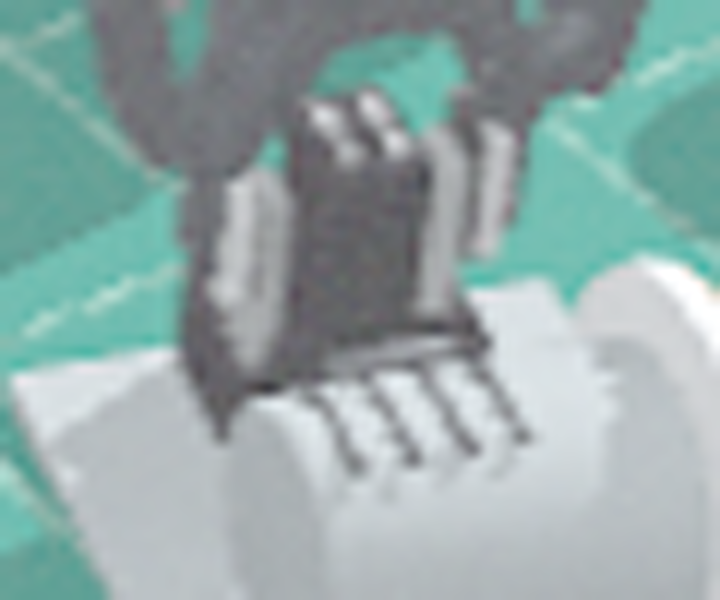

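Emit:
apply_moves(plan=[[[0,0,0,0,0,0,-0.5],[0,0,0,0,0,0,-0.8],[0,0,0,0,0,0,-1],[0,0,-0.01,0,0,0,-1],[0,0,-0.03,0,0,0,-1],[0,0,-0.06,0,0,0,-1],[0,0,-0.09,0,0,0,-1],[0,0,-0.12,0,0,0,-1]]])

```text
time: 17.67
tool_pos: [0.5266, 0.1754, 0.1687]
tcp_rot: [-0.457, -3.108, 0.0]
wrist_force: [0.8, 0.3, 0.5]
width: 1.001
```

```bash
python3 mv.py;python3 look.py f6 265 205 355 190
python3 - <<'E'
import cv2,numpy as np
g=lambda s,a,b,w,h,k:cv2.resize((255*(s[b:b+h,a:a+w]/255.)**.4).astype('uint8'),None,fx=k,fy=k,interpolation=cv2.INTER_CUBIC)
s=cv2.imread("pics/f6_scene.png")
cv2.imwrite("pics/f6b.png",g(s,335,155,60,50,12))
E
```

```text
t 17.67 pos mm [526.6 175.4 168.7] yaw -16.75 tilt mrad [-0.2 -0. ] w 1.0014 F [0.8 0.3 0.5] M [ 0.06 -0.03  0.03] q [ 0.28  0.09  1.93  0.    1.12 -1.  ]
top off 232 170 x6
scene off 322 155 x6
```

View pics/f6b.png

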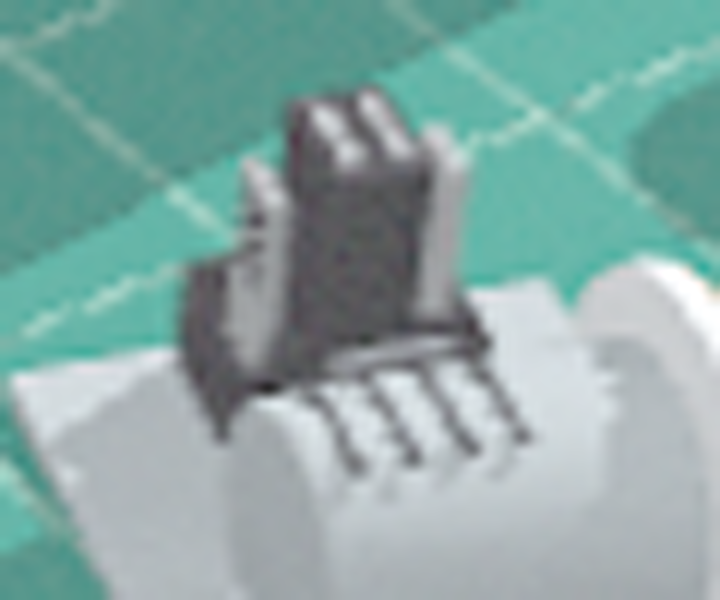

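```bash
python3 mv.py .36 .45 .22 -16.75
```

```text
t 17.77 pos mm [531.3 176.7 174.4] yaw -16.74 tilt mrad [11.9  3.4] w 1.0001 F [1.2 0.7 0.3] M [ 0.01  0.02 -0.04] q [ 0.28  0.08  1.92 -0.    1.12 -1.  ]
shift [ 0.2423  0.2126 -0.0467] turn [0.0021 0.0033 0.    ]
```

Emit:
apply_moves(plan=[[[0.005,0.005,-0.03,0,0,0,-1],[0.03,0.025,-0.05,0,0,0,-1],[0.06,0.05,-0.05,0,0,0,-1],[0.09,0.08,-0.05,0,0,0,-1],[0.12,0.105,-0.05,0,0,0,-1],[0.15,0.13,-0.05,0,0,0,-1],[0.18,0.16,-0.05,0,0,0,-1],[0.2,0.18,-0.05,0,0,0,-1]]])

```text
time: 18.43
tool_pos: [0.3849, 0.4077, 0.217]
tcp_rot: [-0.456, -3.108, -0.001]
wrist_force: [0.7, 0.2, 0.9]
width: 1.001
```

```bash
python3 mv.py;python3 look.py f7 265 205 355 190
python3 - <<'E'
import cv2,numpy as np
g=lambda s,a,b,w,h,k:cv2.resize((255*(s[b:b+h,a:a+w]/255.)**.4).astype('uint8'),None,fx=k,fy=k,interpolation=cv2.INTER_CUBIC)
s=cv2.imread("pics/f7_scene.png")
t=cv2.imread("pics/f7_top.png")
cv2.imwrite("pics/f7b.png",g(s,340,155,40,45,16))
cv2.imwrite("pics/f7c.png",g(t,240,185,48,45,13))
E
```

```text
t 18.43 pos mm [384.9 407.7 217. ] yaw -16.68 tilt mrad [-0.6  0.9] w 1.0009 F [0.7 0.2 0.9] M [0.02 0.01 0.02] q [ 0.77  0.06  1.87  0.    1.22 -0.51]
top off 232 170 x6
scene off 322 155 x6
```

View pics/f7b.png

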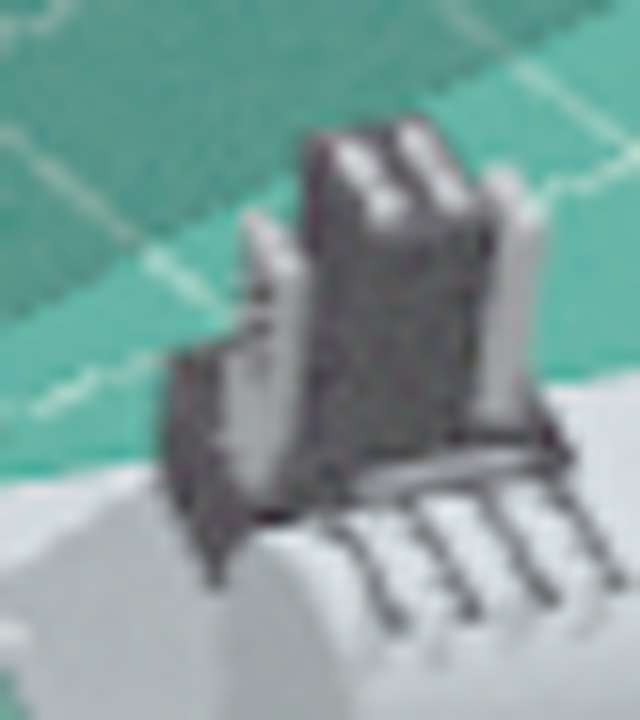

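View pics/f7c.png

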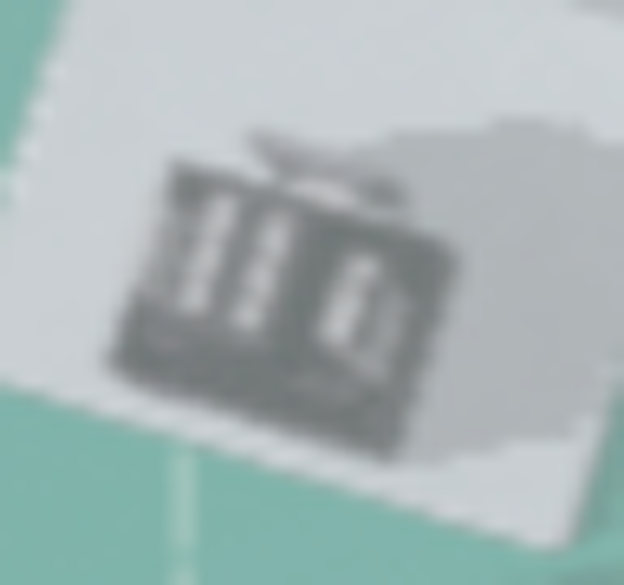

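Run:
```python
from h import *
def tri(a,b,ba,bb):
    f=lambda X:np.r_[proj("top",[X])[0]+ba-a,proj("scene",[X])[0]+bb-b]
    s=least_squares(f,[.5,0,.08]); return s.x,s.fun
A=(.33,1.09);B=(-.28,.14)
for nm,A,B in(("bias",A,B),("nobias",(0,0),(0,0))):
  print(nm,"charger",tri(orig((247,250),(370,190),10),orig((158.5,83),(220,200),8),A,B))
  print(nm,"sander",tri(orig((236,264),(240,185),13),orig((400,172),(340,155),16),A,B))
  # rims: sander
  print("rim -x+y",tri(orig((65,212),(242,192),10),orig((240,68),(340,165),8),A,B)[0],"rim -x-y",tri(orig((290,285),(242,192),10),orig((85,95),(340,165),8),A,B)[0],"rim ++",tri(orig((115,52),(242,192),10),orig((285,150),(340,165),8),A,B)[0])
  print("ch rim -x-y",tri(orig((343,335),(370,190),10),orig((55,210),(220,200),8),A,B)[0])
```

```text
bias charger (array([ 0.50479869, -0.18261123,  0.08540222]), array([-0.20834187, -0.08086326, -0.19856053,  0.01066678]))
bias sander (array([0.52842839, 0.17432635, 0.09048451]), array([ 0.12334363,  0.08519332,  0.15240765, -0.02442381]))
rim -x+y [0.51478577 0.20891364 0.04088368] rim -x-y [0.49652563 0.14952204 0.04074865] rim ++ [0.55853457 0.19551388 0.03941463]
ch rim -x-y [ 0.48823811 -0.2158496   0.03600511]
nobias charger (array([ 0.5024431 , -0.18312823,  0.08329908]), array([-0.44021262, -0.17040602, -0.4200134 ,  0.02239151]))
nobias sander (array([0.526272  , 0.17433084, 0.08851792]), array([-0.10940301, -0.07539003, -0.13526917,  0.02161   ]))
rim -x+y [0.51252288 0.20896585 0.0387194 ] rim -x-y [0.49420163 0.1494808  0.03858136] rim ++ [0.55636482 0.19559127 0.03721275]
ch rim -x-y [ 0.48574728 -0.21646571  0.03366839]
```

Run:
```python
import cv2
from h import *
g=lambda s,a,b,w,h,k:cv2.resize((255*(s[b:b+h,a:a+w]/255.)**.4).astype('uint8'),None,fx=k,fy=k,interpolation=cv2.INTER_NEAREST)
L=[]
for n,bias,off,(X,a,zt) in(("scene",(-.28,.14),(340,150),None or ((.5284,.1743),np.radians(-16.8),.0905)),("top",(.33,1.09),(240,185),((.5284,.1743),np.radians(-16.8),.0905))):
    s=cv2.imread(f"pics/f7_{n}.png"); k=12
    im=g(s,*off,44,46,k)
    im0=im.copy()
    for yy,col in((.024,(0,0,255)),(.018,(255,0,0))):
        for sg in(1,-1):
            q=proj(n,T(*X,a,[(-.009,sg*yy,zt-.009),(.009,sg*yy,zt-.009),(.009,sg*yy,zt-.03)]))+bias
            q=np.int32((q-off+.5)*k-.5); cv2.polylines(im,[q],False,col,1)
    q=proj(n,T(*X,a,[(-.017,-.0125,zt),(.017,-.0125,zt),(.017,.0125,zt),(-.017,.0125,zt)]))+bias
    cv2.polylines(im,[np.int32((q-off+.5)*k-.5)],True,(0,255,255),1)
    L.append(im)
cv2.imwrite("pics/ov.png",cv2.resize(np.hstack(L),(798,417)) if False else L[0]); cv2.imwrite("pics/ov2.png",L[1])
```

```text
(no output)
```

View pics/ov.png

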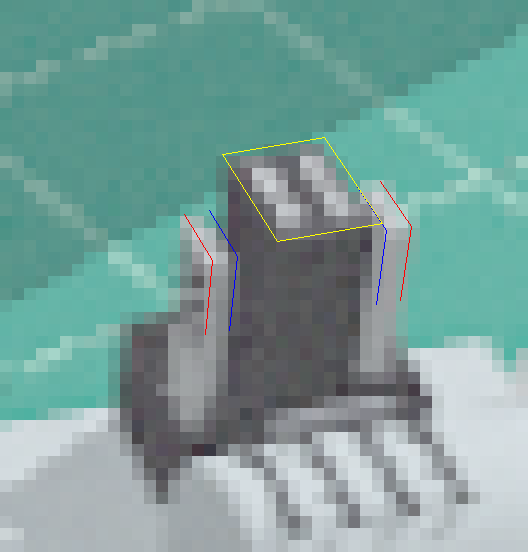

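View pics/ov2.png

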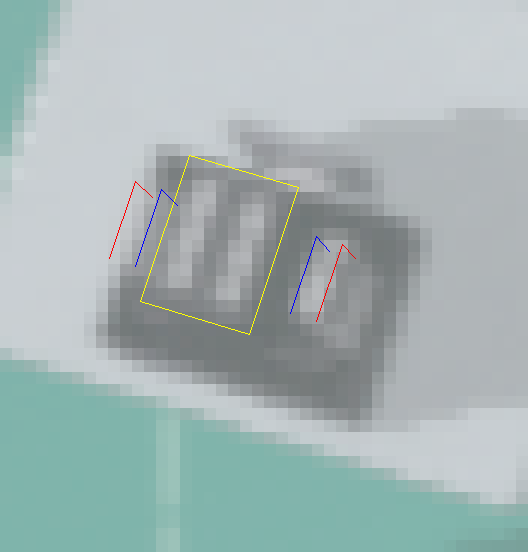

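Run:
```python
import cv2
from h import *
def load(t): return cv2.resize(cv2.imread(f"pics/{t}_scene.png",0),None,fx=10,fy=10,interpolation=cv2.INTER_CUBIC)
ref=load("f7")
# stripes in f7 scene: f7b centre (400,172)/16 + (340,155)
cx,cy=int((340+400/16)*10),int((155+172/16)*10)
for hw,hh0,hh1 in((50,40,45),(45,35,70),(50,45,30)):
  p=ref[cy-hh0:cy+hh1,cx-hw:cx+hw]
  for t in("f4","f5","f6"):
    im=load(t)[cy-hh0-40:cy+hh1+60,cx-hw-40:cx+hw+40]
    r=cv2.matchTemplate(im,p,cv2.TM_CCOEFF_NORMED); _,m,_,l=cv2.minMaxLoc(r); print(t,"dx,dy px",(l[0]-40)/10,(l[1]-40)/10,"score",round(m,3))
a=np.radians(-16.8)
for nm,d in(("x",(.001,0,0)),("y",(0,.001,0)),("z",(0,0,.001))):
  print(nm,proj("scene",T(.528,.174,a,[np.array(d)+[0,0,.088]]))-proj("scene",T(.528,.174,a,[[0,0,.088]])))
```

```text
f4 dx,dy px 0.3 1.0 score 0.776
f5 dx,dy px -0.1 -0.1 score 0.936
f6 dx,dy px 0.0 0.0 score 0.999
f4 dx,dy px 0.2 1.0 score 0.888
f5 dx,dy px -0.1 -0.1 score 0.949
f6 dx,dy px 0.0 0.0 score 0.999
f4 dx,dy px 0.2 0.9 score 0.747
f5 dx,dy px -0.1 -0.1 score 0.921
f6 dx,dy px 0.0 0.0 score 0.999
x [[0.13755071 0.21221778]]
y [[ 0.34386165 -0.0582021 ]]
z [[ 0.03592885 -0.2983567 ]]
```

Run:
```python
import cv2
a=cv2.imread("pics/f7_top.png",0).astype(int);b=cv2.imread("pics/top0.png",0).astype(int)
for n,(x,y) in dict(jar=(330,251),glue=(317,154),mug=(158,221),can=(505,180)).items(): print(n,abs(a-b)[y-12:y+12,x-12:x+12].mean())
from workcell import bot; print(bot.finish_job())
```

```text
jar 21.854166666666668
glue 2.423611111111111
mug 3.234375
can 3.4097222222222223
the job is handed in; nothing more can be done
None
```

Run:
```python
import cv2,numpy as np
f=lambda n,x,y:cv2.resize(cv2.imread(n)[y-30:y+30,x-33:x+33],None,fx=6,fy=6)
cv2.imwrite("pics/j.png",np.vstack([np.hstack([f("pics/top0.png",330,250),f("pics/f7_top.png",330,250)]) ]))
```

```text
(no output)
```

View pics/j.png

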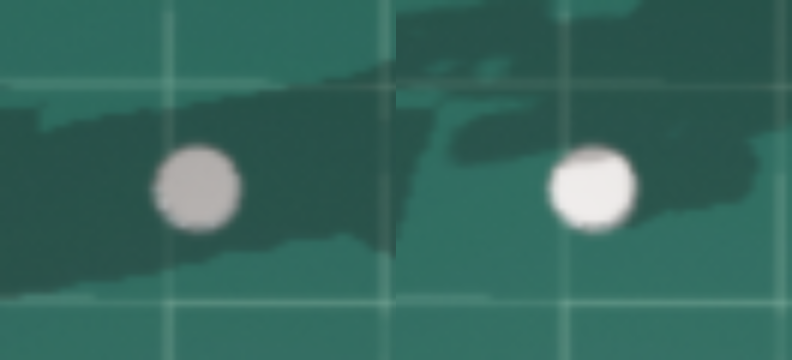

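The battery pack is out of the charger and latched in the sander's bay. I handed the job in at about 18.5 s, with the gripper open and the arm clear.

**What I did:** I pinched the tabs at 24 N and lifted the pack out with only about its own weight on the wrist. In the sander bay I felt the contact plate, then the floor about 8 mm lower. I pressed to about 21 N and opened the fingers while following slightly down.

**Last checks:**
- **Tabs:** in the scene camera both tabs are back out, evenly on either side of the pack. In the top picture the left tab was faint, so that view was less clear.
- **Seating:** on release the pack rose about 2.3 mm, which fits the barbs catching with their 2 mm play. Placing it from the camera calibration alone put it 1–3 mm above the floor, with about 1.5 mm of error, so that agrees but is less certain. I did no separate push or pull test.
- **Forces:** the readings between moves never passed about 22 N.
- **Other things:** the mug, spray can and glue look unchanged. The jar failed my picture comparison, and I only looked into it after handing in. It is in the same place and only the arm's shadow over it had changed.

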